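# Present the notched test plate under the inspection lamp

### The arm

A 6-joint arm with a two-finger parallel gripper is mounted at the origin on the work surface. World frame = base frame: x ahead of the robot, y to its left, z up, the work surface at z = 0. Lengths are in m, angles in rad, forces in N, time in s.
With the tool pointing down it reaches from about 0.325 to 0.925 m from the base axis. Payload 3.1 kg.
Tool frame: the origin (TCP) lies on the centre line of the jaws, within the pads' length; the fingertips stand 25 mm ahead of it and the grasp point (between the pads) lies 6 mm ahead of it; z points along the fingers, y is the direction in which the jaws open and shut (so a half turn about z gives the same grasp; the last joint's range is limited). The gripper opens to 85 mm and grips with 20 to 120 N. Pads are 22 mm wide; open, the fingers measure 114 mm over their backs; the gripper's body (76 mm by 85 mm) begins 54 mm behind the grasp point. The pads swing forward as they close: fully open they stand 13 mm farther back than shut.
Start: joints at [-1.269, 0.217, 1.613, -0, 1.311, -0.112], TCP at [0.251, -0.572, 0.256] pointing down, gripper open.
Joint ranges: [-2.75, 2.75], [-0.78, 2.1], [0.31, 2.55], [-1.13, 4.27], [0.13, 2.63], [-2.58, 2.58]. Speed limits (rad/s): [2.79, 2.79, 3.14, 3.14, 3.14, 3.14].

### API

Orientations are given as a unit quaternion [x, y, z, w].
In Python, from cell import telemetry, grab_frame, finish_job gives the robot as it stands.
- The arm moves only by the tool play_rows, never from a script. Its arguments are lists of equal length, an entry for each row: "offset": the shift along the world's x, y, z in m, a list of three; "dr": the turn, a rotation vector about the world's x, y, z in rad, a list of three; "gripper": the opening, from -1 (shut) to 1 (fully open). In form: {"offset": [[x, y, z], ...], "dr": [[wx, wy, wz], ...], "gripper": [gripper, ...]}. A call has exactly 10 rows; each row is the pose to reach, as a shift and turn from the pose measured when the call began; what a row does not reach only later rows make up. A row lasts 1/10 s, in which the tool goes at most 50 mm and 8.59 degrees, less where a joint would pass 70% of its speed; a pose out of reach is approached as far as the arm can. A call with a gripper value outside its range is refused whole. The fingers move at their own pace and stop on an object; "grip_force" is the grip in N (left out, the last holds). Time passes only in rows, so rows that repeat a pose let the fingers close, or fill a call up. It gives the time, the measured TCP pose, the force and the opening at its end, in the units of the state.
- telemetry.observe(): the state, without advancing time (a new reading comes with each control period).
- grab_frame(name): name is "scene" or "top"; returns a dict with "pixels" (480x640x3 uint8, red, green, blue), "intrinsics" (3x3 intrinsics, pixels), "k1" (the pictures are not rectified: a ray, as slopes to the right and down, at radius r is drawn at 1 + k1 r^2 times it, then the intrinsics apply), "pose" (4x4, takes a point from camera to world coordinates). Camera axes: x right, y down, z forward; pixel columns grow to the right and rows downward; lengths in m; the calibration is good to about 2 mm. A picture is of the moment at which its call begins. There is no depth.
- finish_job(): hands the job in, once; it reports no verdict.
The state is a dict: "time_s": time; "joints": joint angles; "qd": joint speeds; "tau": joint torques, N m; "eef_pos": TCP position; "tcp_rot": TCP orientation; "force": force on the tool from outside, world axes, zero at the start; "wrist_torque": the same for the moment, N m; "width": finger opening in m.
Only numpy, scipy, OpenCV 4.12 (cv2) and the standard library are available. Lean on these libraries where they do the work, as an engineer would, in place of code of your own. Each camera call takes 0.05 s, during which the arm holds its last target. There are 200 camera calls.

### The job

Turn the inspection lamp's dimmer knob fully clockwise to its end stop. Then take the plate with the notched corner out of the rack by its plain end (the half away from the notch) and hold it about 15 cm above the middle of the black pad, tipped over by about half a right angle so that its label face looks up. Finish while still holding it there, steady, with the dimmer left at its stop and the plate without a notch left where it stands.

Things in the scene. Friction and masses are not known exactly. Their poses are not given: they have to be found in the camera images.
- dimmer (a joint): angle of the dimmer knob in rad: 0 = fully anticlockwise, grows as the knob turns clockwise seen from above, end stop at 2.6. It turns about a vertical axis with light friction (about 0.04 N m) and stays where it is left
- dimmer_grip (a point): point on the knob's axis at gripping height, 77 mm above the table, turning with it; z up. Black knob on a grey box (100 x 90 x 40 mm): flange 44 mm across, on it an upright bar 42 mm long (this point's x), 14 mm wide (y); the bar's top is 7 mm above, the flange's top 23 mm below this point. A white line marks the -x half of the bar
- plate_center (a point): centre of the notched test plate: aluminium, 110 x 60 x 8 mm, about 0.14 kg. It starts upright on a long edge in a slot of the rack, centre 38 mm and top edge 68 mm above the table. x: along its length to the matt end with the notch; z: to the long edge with the notch (up at the start); y: outward normal of the label face (8 mm thickness)
- plate_label (a point): centre of the paper label (28 x 30 mm) on the plate's matt end (its last 37 mm), on the +y face only; axes as plate_center. The square notch, 16 x 16 mm, is cut from the upper corner of this end: who looks at the label face, notch at the top, sees the notch at their left
- spare_center (a point): centre of the other plate, of the same size, material and label, with four whole corners; upright in the other slot, 90 mm beside the notched one and parallel to it. To be left alone
- rack_center (a point): centre of the fixed wooden rack's top, 28 mm above the table. Rack 130 mm (x, along the slots) x 140 mm (y) x 28 mm; slots at y = +45 and -45 mm, 11 mm wide, 20 mm deep, open at the ends, so the plates stand 40 mm out of it. It may be turned any way round
- pad_center (a point): centre of the top of the flat black rubber inspection pad, 170 x 170 mm, 4 mm thick, fixed to the table in front of the low lamp
There are look-alikes about, which are no part of the job. What is shaped like the part that bears plate_center but turquoise is not meant.

How it is judged:
On the way, in this order (a step that is already met when the one before it is completed fails the run):
1. the dimmer is at its clockwise stop, the notched plate still in the rack (value of joint dimmer above 2.5 rad and distance of plate_center from where it was at the start of the episode below 0.015 m), for 0.2 s.
2. the notched plate is lifted clear of the rack (height (world z) of plate_center above 0.09 m), for 0.2 s.
At the end, for the whole second after the job is handed in: Dimmer within 0.1 rad of its stop (2.6). Fingers hold the notched plate on its plain half (8 mm or more past its middle); its centre 100-220 mm above the table, within 60 mm of the pad's centre; label normal within 0.96 rad of up; under 30 mm/s. Other plate within 15 mm of its start (value of joint dimmer above 2.5 rad and contact force between the fingers and plate above 1 N and x of the grasp point in the frame of plate_center below -0.008 m and angle between plate_center's own y axis and vertical below 0.96 rad and height (world z) of plate_center between 0.1 and 0.22 m and horizontal distance between plate_center and pad_center below 0.06 m and linear speed of plate below 0.03 m/s and distance of spare_center from where it was at the start of the episode below 0.015 m); the arm keeps its last pose, push and grip.
It fails at once if the plate without a notch is moved by more than 15 mm (distance of spare_center from where it was at the start of the episode above 0.015 m).
It also fails if it takes over 48 s, if anything falls off the work surface, if the arm or the gripper's body presses on something with over 40 N, if the wrist force passes 120 N, or if a joint passes its speed limit or range.

## Working session

There is one attempt and no reset: what is moved stays moved. The work goes in short steps, Python scripts to look and compute and a tool call to move; the robot and the scene stay as the last step left them, time stands still between calls to the robot, and variables do not carry over. Pictures are saved under pics/ and viewed, about 8 in all and at most 12, crops included, and the job is handed in when it is done.

Besides the shell and the picture viewer there is one more tool, called after "Emit:" as name(argument=value, ...) on one line, values as JSON. play_rows: Moves the arm, as the interface text tells. Its arguments: {"type":"object","properties":{"offset":{"type":"array","items":{"type":"array","items":{"type":"number"}}},"dr":{"type":"array","items":{"type":"array","items":{"type":"number"}}},"gripper":{"type":"array","items":{"type":"number"}},"grip_force":{"type":"number"}},"required":["offset","dr","gripper"]}

```bash
mkdir -p pics; cat > h.py <<'E'
import numpy as np, cv2, pickle
from cell import telemetry, grab_frame, finish_job
def snap(n,tag):
    f=grab_frame(n); cv2.imwrite(f'pics/{n}_{tag}.png',f['pixels'][:,:,::-1]); pickle.dump(f,open(f'{n}_{tag}.pkl','wb')); return f
def load(n,tag): return pickle.load(open(f'{n}_{tag}.pkl','rb'))
def ray(f,uv):
    K=np.array(f['intrinsics']); T=np.array(f['pose']); uv=np.atleast_2d(np.float64(uv))
    p=cv2.undistortPoints(uv.reshape(-1,1,2),K,np.array([f['k1'],0,0,0.])).reshape(-1,2)
    return T[:3,3], np.c_[p,np.ones(len(p))]@T[:3,:3].T
def onz(f,uv,z):
    o,d=ray(f,uv); return o+d*((z-o[2])/d[:,2])[:,None]
def proj(f,P):
    T=np.linalg.inv(np.array(f['pose'])); q=np.atleast_2d(P)@T[:3,:3].T+T[:3,3]
    return cv2.projectPoints(q,np.zeros(3),np.zeros(3),np.array(f['intrinsics']),np.array([f['k1'],0,0,0.]))[0].reshape(-1,2)
E
python3 - <<'E'
from h import *
for n in('scene','top'):
    f=snap(n,'0'); print(n,np.round(f['pose'],3).tolist(),np.round(f['intrinsics'],1).tolist(),f['k1'])
E
```

```text
scene [[-0.024, 0.861, -0.509, 0.925], [1.0, 0.021, -0.011, -0.047], [0.001, -0.509, -0.861, 0.856], [0.0, 0.0, 0.0, 1.0]] [[456.2, 0.0, 314.7], [0.0, 456.2, 243.3], [0.0, 0.0, 1.0]] -0.1148024999093378
top [[-0.011, -0.999, 0.043, 0.397], [-1.0, 0.009, -0.026, -0.042], [0.025, -0.043, -0.999, 0.91], [0.0, 0.0, 0.0, 1.0]] [[466.9, 0.0, 316.2], [0.0, 466.9, 234.6], [0.0, 0.0, 1.0]] -0.09727074932539023
```

View pics/top_0.png

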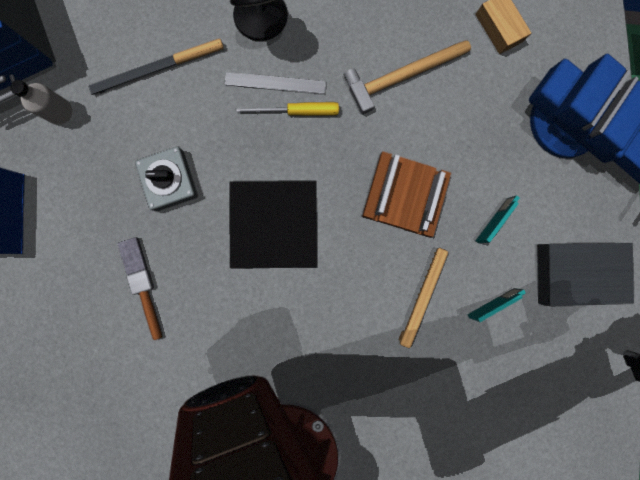

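View pics/scene_0.png

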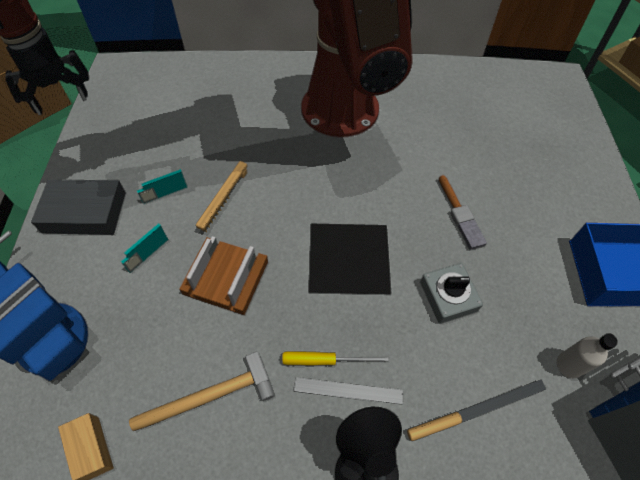

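The top view shows the dimmer at (163,177), the pad at (274,224) and the rack at (408,195). Its two silver plates are at (388,183) and (435,200), and the turquoise look-alikes are at (498,220) and (497,305). Next I'll enlarge the rack and the knob.

```bash
python3 - <<'E'
from h import *
a=load('top','0')['pixels'];b=load('scene','0')['pixels']
R=lambda im,x,y,w,h:cv2.resize(im[y:y+h,x:x+w],(400,300),interpolation=cv2.INTER_CUBIC)
m=np.vstack([np.hstack([R(a,350,145,120,90+10)[:300],R(b,167,225,120,100)]),np.hstack([R(a,126,142,80,60+15),R(b,412,255,80,75)])])
cv2.imwrite('pics/crop0.png',m[:,:,::-1])
f=load('top','0');g=load('scene','0')
# pad, rack corners, knob box
def quad(f,box,cond,z):
    x,y,w,h=box;s=f['pixels'][y:y+h,x:x+w].astype(int);mk=cond(s).astype(np.uint8)
    c=max(cv2.findContours(mk,0,2)[0],key=cv2.contourArea);r=cv2.minAreaRect(c+np.array([x,y]))
    P=onz(f,cv2.boxPoints(r),z);print(np.round(P.mean(0),3),np.round(np.linalg.norm(P[:2]-P[1:3],axis=1),3),np.round(P[:,:2],3).tolist())
blk=lambda s:s.max(2)<35
wood=lambda s:(s[...,0]-s[...,2]>30)
quad(f,(215,165,115,115),blk,.004);quad(g,(295,210,110,95),blk,.004)
quad(f,(350,140,110,105),wood,.028);quad(g,(170,225,105,95),wood,.028)
E
```

```text
[0.457 0.018 0.004] [0.168 0.168] [[0.374, 0.102], [0.542, 0.102], [0.54, -0.066], [0.372, -0.065]]
[0.454 0.018 0.004] [0.166 0.179] [[0.537, -0.067], [0.371, -0.069], [0.371, 0.11], [0.538, 0.097]]
[ 0.51  -0.24   0.028] [0.132 0.144] [[0.469, -0.151], [0.595, -0.192], [0.552, -0.33], [0.426, -0.287]]
[ 0.511 -0.243  0.028] [0.143 0.167] [[0.557, -0.329], [0.415, -0.31], [0.469, -0.153], [0.602, -0.182]]
```

View pics/crop0.png

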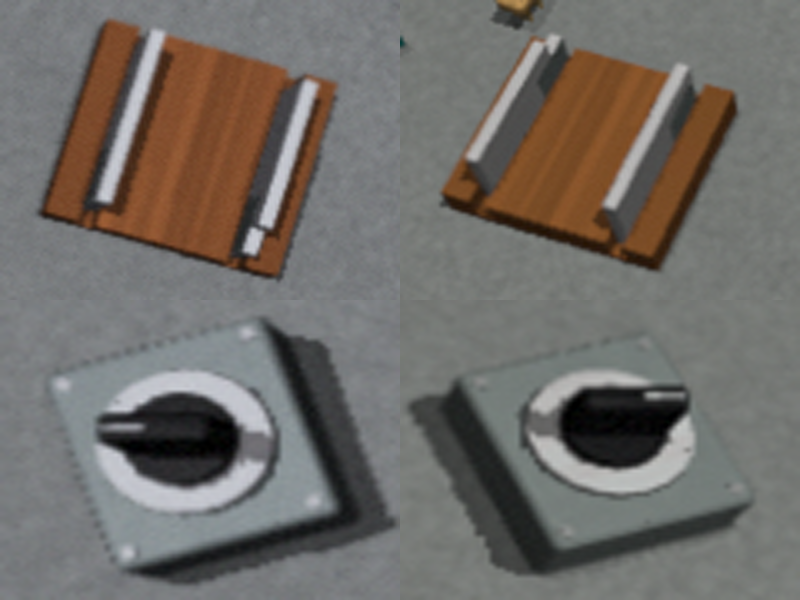

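The plate at the right in the top view, (435,200), is the notched one: its lower step is at about (426,226), the robot-side end, and the scene view shows the same gap at that plate's far end. The other plate, at (388,183), has whole corners. With the notch toward the robot and up, the label face looks to -y, away from the spare. The knob's white line points to +y. Now I'll measure both more precisely.

```bash
python3 - <<'E'
from h import *
from scipy.spatial.transform import Rotation as R
f=load('top','0');g=load('scene','0')
def rect(f,box,cond,z,k=1):
    x,y,w,h=box;s=f['pixels'][y:y+h,x:x+w].astype(int);mk=cond(s).astype(np.uint8)
    cs=sorted(cv2.findContours(mk,0,2)[0],key=cv2.contourArea)[::-1][:k]
    for c in cs:
        r=cv2.minAreaRect(c+np.array([x,y]));P=onz(f,cv2.boxPoints(r),z)
        print(np.round(r[0],1),np.round(r[1],1),'c',np.round(P.mean(0),4),'L',np.round(np.linalg.norm(P[:2]-P[1:3],axis=1),3),P[:,:2].round(3).tolist())
wh=lambda s:s.min(2)>165
print('plates top');rect(f,(360,145,95,95),wh,.068,3)
print('plates scene');rect(g,(170,225,105,95),wh,.068,3)
print('ring');rect(f,(140,150,50,55),lambda s:s.min(2)>180,.04,2);rect(g,(425,262,55,50),lambda s:s.min(2)>180,.04,2)
print('knob black');bl=lambda s:s.max(2)<60
rect(f,(143,160,36,34),bl,.054,2);rect(g,(435,270,40,35),bl,.07,2)
s=telemetry.observe();T=R.from_quat(s['tcp_rot']).as_matrix();print(T.round(3),s['joints'],s['eef_pos'],s['width'],s['time_s'])
E
```

```text
plates top
[388.9 183. ] [ 3.6 58.8] c [ 0.526 -0.198  0.068] L [0.109 0.007] [[0.475, -0.179], [0.579, -0.211], [0.577, -0.218], [0.473, -0.185]]
[436.1 195.8] [ 3.6 49. ] c [ 0.5019 -0.2852  0.068 ] L [0.091 0.007] [[0.459, -0.268], [0.546, -0.296], [0.545, -0.302], [0.457, -0.275]]
[425.5 224.5] [3. 7.] c [ 0.449  -0.2641  0.068 ] L [0.013 0.006] [[0.443, -0.261], [0.455, -0.261], [0.455, -0.267], [0.443, -0.267]]
plates scene
[240.4 269.7] [ 2.6 51. ] c [ 0.5216 -0.1996  0.068 ] L [0.107 0.005] [[0.571, -0.218], [0.469, -0.186], [0.472, -0.181], [0.574, -0.213]]
[198.3 258.1] [ 2.7 42.9] c [ 0.4986 -0.2865  0.068 ] L [0.091 0.006] [[0.541, -0.302], [0.454, -0.276], [0.457, -0.271], [0.543, -0.297]]
[212.  238.5] [2.2 4.5] c [ 0.4536 -0.2655  0.068 ] L [0.01  0.005] [[0.457, -0.269], [0.448, -0.266], [0.45, -0.262], [0.459, -0.265]]
ring
[160.7 187.2] [31.4 12.6] c [0.5258 0.227  0.04  ] L [0.024 0.06 ] [[0.518, 0.258], [0.542, 0.255], [0.533, 0.196], [0.51, 0.199]]
[164.9 165.7] [30.6 11.7] c [0.5664 0.2196 0.04  ] L [0.022 0.059] [[0.561, 0.25], [0.583, 0.247], [0.572, 0.189], [
[... 208 characters left out ...]
4] [[0.523, 0.193], [0.512, 0.204], [0.515, 0.207], [0.527, 0.195]]
knob black
[160.4 177.2] [21.7 25.7] c [0.5424 0.2235 0.054 ] L [0.048 0.041] [[0.552, 0.254], [0.57, 0.209], [0.532, 0.193], [0.515, 0.238]]
[456.5 286.5] [19. 25.] c [0.5501 0.2176 0.07  ] L [0.05  0.041] [[0.53, 0.195], [0.529, 0.245], [0.57, 0.239], [0.571, 0.191]]
[435.1 302.6] [3.2 0.9] c [0.5846 0.1721 0.07  ] L [0.002 0.006] [[0.582, 0.171], [0.581, 0.172], [0.587, 0.174], [0.588, 0.172]]
[[ 0.916  0.402 -0.001]
 [ 0.402 -0.916  0.002]
 [ 0.    -0.002 -1.   ]] [-1.26922821e+00  2.17707986e-01  1.61480438e+00  7.36699026e-06
  1.31131573e+00 -1.12138991e-01] [ 0.25110275 -0.57157822  0.25506461] 0.0853676981637519 0.1
```

```bash
python3 - <<'E'
from h import *
f=load('top','0');g=load('scene','0')
for ff,uv,box in((f,[[146.6,174],[155,173.3]],(140,165,20,14)),(g,[[461,278.2],[469.6,278]],(457,272,16,12))):
    P=onz(ff,uv,.084);d=P[0]-P[1];print(P.round(4).tolist(),np.degrees(np.arctan2(d[1],d[0])))
print('axis at z=.084 proj',proj(f,[.546,.223,.084]),proj(g,[.546,.223,.084]),proj(f,[.546,.223,.04]),proj(g,[.546,.223,.04]))
E
```

```text
[[0.5433, 0.2393, 0.084], [0.5444, 0.2241, 0.084]] 93.84360728904393
[[0.5394, 0.2238, 0.084], [0.5387, 0.2407, 0.084]] -87.52219306656045
axis at z=.084 proj [[155.59200737 172.38654777]] [[461.0365116  281.32334034]] [[162.92038108 176.45555841]] [[454.87131062 291.03325911]]
```

Emit:
play_rows(offset=[[0.017, 0.047, 0], [0.035, 0.094, 0], [0.052, 0.14, 0], [0.07, 0.187, 0], [0.087, 0.234, 0], [0.104, 0.281, 0], [0.122, 0.328, 0], [0.139, 0.375, 0], [0.157, 0.421, 0], [0.174, 0.468, 0]], dr=[[0, 0, 0.12], [0, 0, 0.24], [0, 0, 0.36], [0, 0, 0.48], [0, 0, 0.6], [0, 0, 0.72], [0, 0, 0.84], [0, 0, 0.96], [0, 0, 1.08], [0, 0, 1.2]], gripper=[0, 0, 0, 0, 0, 0, 0, 0, 0, 0], grip_force=40)

```text
time_s: 1.1
eef_pos: [0.4252, -0.1015, 0.2549]
tcp_rot: [0.69, 0.724, -0.001, -0.001]
force: [1.0, -0.2, 0.8]
width: 0.0429
```

Emit:
play_rows(offset=[[0.017, 0.046, 0], [0.034, 0.092, 0], [0.051, 0.139, 0], [0.068, 0.185, 0], [0.085, 0.231, 0], [0.102, 0.277, 0], [0.119, 0.323, 0], [0.119, 0.323, -0.045], [0.119, 0.323, -0.09], [0.119, 0.323, -0.13]], dr=[[0, 0, 0], [0, 0, 0], [0, 0, 0], [0, 0, 0], [0, 0, 0], [0, 0, 0], [0, 0, 0], [0, 0, 0], [0, 0, 0], [0, 0, 0]], gripper=[0, 0, 0, 0, 0, 0, 0, 0, 0, 0])

```text
time_s: 2.1
eef_pos: [0.5433, 0.222, 0.1225]
tcp_rot: [0.69, 0.724, -0.001, -0.001]
force: [-0.0, -0.8, -0.1]
width: 0.0428
```

```bash
python3 - <<'E'
from h import *
s=telemetry.observe();print(np.round(s['joints'],3),s['eef_pos'])
f=snap('scene','1');a=f['pixels'][190:350,350:560]
cv2.imwrite('pics/c1.png',cv2.resize(a,None,fx=3,fy=3)[:,:,::-1])
E
```

```text
[2.680e-01 2.870e-01 1.799e+00 1.000e-03 1.059e+00 2.190e-01] [0.54326012 0.22201813 0.12251671]
```

View pics/c1.png

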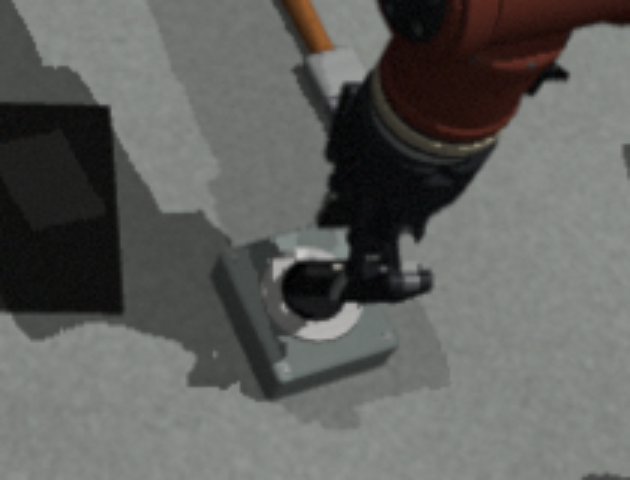

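The gripper hangs over the knob: the knob flange is at crop (318,290) and the fingers are just in front of the bar's end, which matches the height parallax. Now I'll descend, close, then start turning.

Emit:
play_rows(offset=[[0, 0, -0.018], [0, 0, -0.036], [0, 0, -0.036], [0, 0, -0.036], [0, 0, -0.036], [0, 0, -0.036], [0, 0, -0.036], [0, 0, -0.036], [0, 0, -0.036], [0, 0, -0.036]], dr=[[0, 0, 0], [0, 0, 0], [0, 0, 0], [0, 0, 0], [0, 0, 0], [0, 0, 0], [0, 0, 0], [0, 0, 0], [0, 0, 0], [0, 0, 0]], gripper=[0, 0, 0, -1, -1, -1, -1, -1, -1, -1], grip_force=25)

```text
time_s: 3.15
eef_pos: [0.5411, 0.2205, 0.0799]
tcp_rot: [0.69, 0.724, -0.004, -0.002]
force: [6.2, 0.2, -3.1]
width: 0.0136
```

```bash
python3 - <<'E'
from h import *
s=telemetry.observe();print({k:np.round(s[k],3) for k in('time_s','eef_pos','force','wrist_torque','width','joints')})
E
```

```text
{'time_s': np.float64(3.15), 'eef_pos': array([0.541, 0.22 , 0.08 ]), 'force': array([ 6.223,  0.239, -3.062]), 'wrist_torque': array([ 0.14 , -1.034, -0.013]), 'width': np.float64(0.014), 'joints': array([ 0.267,  0.346,  1.817, -0.   ,  0.987,  0.219])}
```

Emit:
play_rows(offset=[[0, 0, 0.003], [0, 0, 0.003], [0, 0, 0.003], [0, 0, 0.003], [0, 0, 0.003], [0, 0, 0.003], [0, 0, 0.003], [0, 0, 0.003], [0, 0, 0.003], [0, 0, 0.003]], dr=[[0, 0, -0.12], [0, 0, -0.24], [0, 0, -0.36], [0, 0, -0.48], [0, 0, -0.6], [0, 0, -0.72], [0, 0, -0.84], [0, 0, -0.96], [0, 0, -1.08], [0, 0, -1.2]], gripper=[-1, -1, -1, -1, -1, -1, -1, -1, -1, -1])

```text
time_s: 4.15
eef_pos: [0.54, 0.2193, 0.0807]
tcp_rot: [0.975, 0.222, -0.002, 0.001]
force: [3.0, 3.6, -11.3]
width: 0.0157
```

```bash
cat > st.py <<'E'
from h import *
from scipy.spatial.transform import Rotation as R
s=telemetry.observe();print({k:np.round(s[k],3).tolist() for k in('time_s','eef_pos','force','wrist_torque','width','joints')})
T=R.from_quat(s['tcp_rot']).as_matrix();print('yaw',np.arctan2(T[1,0],T[0,0]).round(3),'z',T[:,2].round(3))
E
python3 st.py
```

```text
{'time_s': 4.15, 'eef_pos': [0.54, 0.219, 0.081], 'force': [3.016, 3.58, -11.329], 'wrist_torque': [0.628, -0.415, 8.742], 'width': 0.016, 'joints': [0.266, 0.341, 1.823, -0.002, 0.983, 1.39]}
yaw 0.448 z [-0.004 -0.003 -1.   ]
```

Emit:
play_rows(offset=[[0, 0, 0], [0, 0, 0], [0, 0, 0], [0, 0, 0], [0, 0, 0], [0, 0, 0], [0, 0, 0.04], [0, 0, 0.08], [0, 0, 0.12], [0, 0, 0.16]], dr=[[0, 0, 0.0], [0, 0, 0.0], [0, 0, 0.0], [0, 0, 0.0], [0, 0, 0.0], [0, 0, 0.0], [0, 0, 0.0], [0, 0, 0.0], [0, 0, 0.0], [0, 0, 0.0]], gripper=[0, 0, 0, 0, 0, 0, 0, 0, 0, 0])

```text
time_s: 5.15
eef_pos: [0.5398, 0.2192, 0.2423]
tcp_rot: [0.975, 0.222, -0.002, 0.001]
force: [0.9, 0.0, -0.0]
width: 0.0428
```

```bash
python3 st.py; python3 - <<'E'
from h import *
f=snap('scene','2');g=snap('top','2')
R=lambda im,x,y,w,h:cv2.resize(im[y:y+h,x:x+w],(400,400),interpolation=cv2.INTER_CUBIC)
cv2.imwrite('pics/c2.png',np.hstack([R(g['pixels'],126,137,80,80),R(f['pixels'],412,250,80,80)])[:,:,::-1])
E
```

```text
{'time_s': 5.15, 'eef_pos': [0.54, 0.219, 0.242], 'force': [0.941, 0.009, -0.014], 'wrist_torque': [-0.033, -0.022, -0.027], 'width': 0.043, 'joints': [0.266, 0.143, 1.726, -0.001, 1.278, 1.389]}
yaw 0.448 z [-0.004 -0.003 -1.   ]
```

View pics/c2.png

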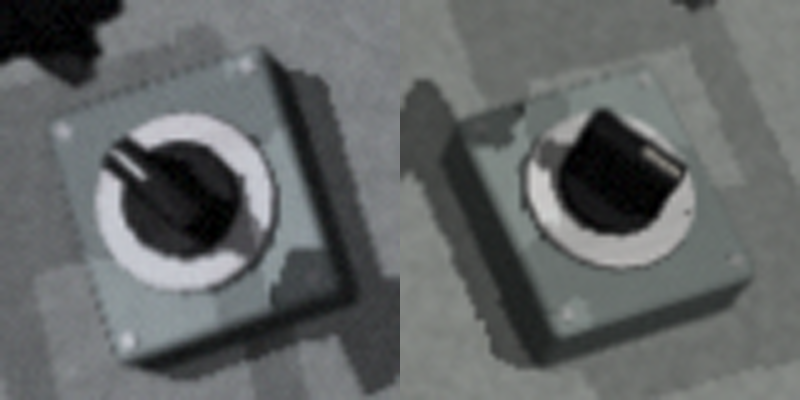

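The knob's white line moved from about 93° to about 50° from world x, and then the wrist torque rose to 8.7 N m with the jaws forced to 15.7 mm. That points to the stop. I'll regrip and press clockwise once more to confirm.

Emit:
play_rows(offset=[[0, 0, -0.04], [0, 0, -0.08], [0, 0, -0.11], [0, 0, -0.13], [0, 0, -0.155], [0, 0, -0.155], [0, 0, -0.155], [0, 0, -0.155], [0, 0, -0.155], [0, 0, -0.155]], dr=[[0, 0, 0.14], [0, 0, 0.28], [0, 0, 0.42], [0, 0, 0.5], [0, 0, 0.5], [0, 0, 0.5], [0, 0, 0.5], [0, 0, 0.5], [0, 0, 0.5], [0, 0, 0.5]], gripper=[0, 0, 0, 0, 0, -1, -1, -1, -1, -1])

```text
time_s: 6.25
eef_pos: [0.5414, 0.2206, 0.0929]
tcp_rot: [0.89, 0.456, 0.002, -0.002]
force: [-4.9, 2.0, -6.6]
width: 0.013
```

```bash
python3 st.py
```

```text
{'time_s': 6.25, 'eef_pos': [0.541, 0.221, 0.093], 'force': [-4.88, 2.036, -6.6], 'wrist_torque': [0.23, 0.727, -0.034], 'width': 0.013, 'joints': [0.264, 0.321, 1.821, 0.006, 0.996, 0.884]}
yaw 0.948 z [ 0.002  0.006 -1.   ]
```

Emit:
play_rows(offset=[[0, 0, 0], [0, 0, 0], [0, 0, 0], [0, 0, 0], [0, 0, 0], [0, 0, 0], [0, 0, 0], [0, 0, 0], [0, 0, 0], [0, 0, 0]], dr=[[0, 0, -0.02], [0, 0, -0.04], [0, 0, -0.06], [0, 0, -0.08], [0, 0, -0.1], [0, 0, -0.12], [0, 0, -0.12], [0, 0, -0.12], [0, 0, -0.12], [0, 0, -0.12]], gripper=[-1, -1, -1, -1, -1, -1, -1, -1, -1, -1])

```text
time_s: 7.25
eef_pos: [0.5413, 0.2206, 0.0929]
tcp_rot: [0.915, 0.402, 0.002, -0.002]
force: [-2.8, 2.7, -6.1]
width: 0.0131
```

```bash
python3 st.py
```

```text
{'time_s': 7.25, 'eef_pos': [0.541, 0.221, 0.093], 'force': [-2.754, 2.693, -6.138], 'wrist_torque': [0.228, 0.339, 0.804], 'width': 0.013, 'joints': [0.265, 0.321, 1.821, 0.005, 0.996, 1.004]}
yaw 0.828 z [ 0.002  0.005 -1.   ]
```

Emit:
play_rows(offset=[[0, 0, 0], [0, 0, 0], [0, 0, 0], [0, 0, 0], [0, 0, 0], [0, 0, 0], [0, 0, 0], [0, 0, 0], [0, 0, 0], [0, 0, 0]], dr=[[0, 0, -0.02], [0, 0, -0.04], [0, 0, -0.06], [0, 0, -0.08], [0, 0, -0.08], [0, 0, -0.08], [0, 0, -0.08], [0, 0, -0.08], [0, 0, -0.08], [0, 0, -0.08]], gripper=[-1, -1, -1, -1, -1, -1, -1, -1, -1, -1])

```text
time_s: 8.25
eef_pos: [0.5412, 0.2204, 0.093]
tcp_rot: [0.931, 0.366, 0.002, -0.002]
force: [-4.8, -1.7, -2.5]
width: 0.0135
```

```bash
python3 st.py
```

```text
{'time_s': 8.25, 'eef_pos': [0.541, 0.22, 0.093], 'force': [-4.831, -1.734, -2.485], 'wrist_torque': [-0.21, 0.776, 1.701], 'width': 0.014, 'joints': [0.265, 0.32, 1.822, 0.005, 0.996, 1.085]}
yaw 0.748 z [ 0.002  0.005 -1.   ]
```

The torque climbs to 1.7 N m again at the same knob angle, so the knob is at its stop. Next I'll release, lift and head for the rack.

Emit:
play_rows(offset=[[0, 0, 0], [0, 0, 0], [0, 0, 0], [0, 0, 0.04], [0, 0, 0.08], [0, 0, 0.12], [0, -0.05, 0.13], [0, -0.1, 0.13], [-0.005, -0.15, 0.13], [-0.005, -0.2, 0.13]], dr=[[0, 0, 0], [0, 0, 0], [0, 0, 0], [0, 0, 0], [0, 0, 0], [0, 0, 0.14], [0, 0, 0.28], [0, 0, 0.42], [0, 0, 0.56], [0, 0, 0.7]], gripper=[0, 0, 0, 0, 0, 0, 0, 0, 0, 0])

```text
time_s: 9.25
eef_pos: [0.5374, 0.0319, 0.2246]
tcp_rot: [0.753, 0.658, 0.003, -0.001]
force: [0.3, 0.1, -0.4]
width: 0.0426
```

```bash
python3 st.py; python3 - <<'E'
from h import *
f=load('top','0');g=load('scene','0')
print('lamp: top ray at z .1,.2,.3',[onz(f,[260,14],z)[0].round(3).tolist() for z in(.05,.1,.2,.3)],'scene',[onz(g,[368,440],z)[0].round(3).tolist() for z in(.05,.1,.2,.3)])
E
```

```text
{'time_s': 9.25, 'eef_pos': [0.537, 0.032, 0.225], 'force': [0.309, 0.071, -0.441], 'wrist_torque': [-0.037, 0.013, 0.014], 'width': 0.043, 'joints': [-0.074, 0.061, 1.85, 0.006, 1.228, 0.058]}
yaw 1.437 z [ 0.003  0.005 -1.   ]
lamp: top ray at z .1,.2,.3 [[0.859, 0.039, 0.05], [0.832, 0.035, 0.1], [0.779, 0.025, 0.2], [0.725, 0.016, 0.3]] scene [[0.828, 0.041, 0.05], [0.834, 0.036, 0.1], [0.846, 0.025, 0.2], [0.858, 0.014, 0.3]]
```

Emit:
play_rows(offset=[[-0.002, -0.04, 0], [-0.004, -0.08, 0], [-0.007, -0.12, 0], [-0.009, -0.16, 0], [-0.011, -0.2, 0], [-0.014, -0.245, 0], [-0.017, -0.29, -0.02], [-0.017, -0.324, -0.05], [-0.017, -0.324, -0.085], [-0.017, -0.324, -0.105]], dr=[[0, 0, 0.14], [0, 0, 0.28], [0, 0, 0.42], [0, 0, 0.56], [0, 0, 0.7], [0, 0, 0.84], [0, 0, 0.98], [0, 0, 1.12], [0, 0, 1.26], [0, 0, 1.397]], gripper=[0, 0, 0, 0, 0, 0, 0, 0, 0, 0], grip_force=60)

```text
time_s: 10.25
eef_pos: [0.5197, -0.2936, 0.1175]
tcp_rot: [0.153, 0.988, 0.002, -0.003]
force: [-0.5, -0.0, 0.0]
width: 0.0428
```

```bash
python3 st.py; python3 - <<'E'
from h import *
f=snap('scene','3');g=snap('top','3')
s=telemetry.observe();p=np.array(s['eef_pos'])
print(proj(f,p),proj(g,p))
R=lambda im,x,y,w,h:cv2.resize(im[y:y+h,x:x+w],(400,400),interpolation=cv2.INTER_CUBIC)
cv2.imwrite('pics/c3.png',np.hstack([R(g['pixels'],350,135,110,110),R(f['pixels'],165,210,110,110)])[:,:,::-1])
E
```

```text
{'time_s': 10.25, 'eef_pos': [0.52, -0.294, 0.118], 'force': [-0.487, -0.015, 0.021], 'wrist_torque': [0.035, 0.026, 0.035], 'width': 0.043, 'joints': [-0.632, 0.314, 1.775, 0.001, 1.059, -1.896]}
yaw 2.834 z [-0.005  0.005 -1.   ]
[[188.70295457 254.48459693]] [[447.10614999 182.84922248]]
```

View pics/c3.png

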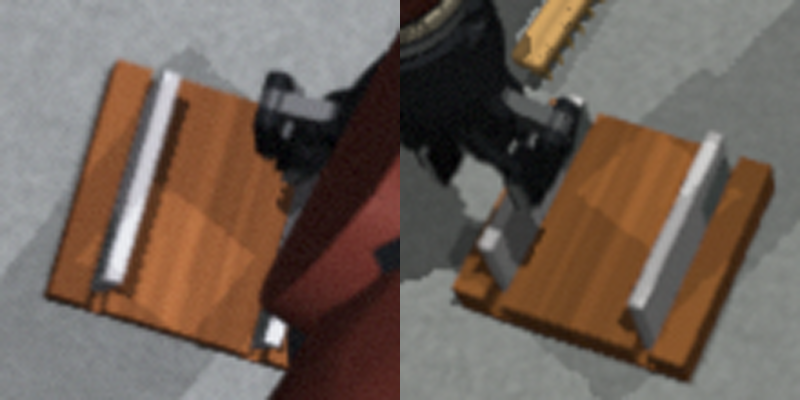

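The fingers straddle the notched plate's plain half. In the scene crop the plate's end shows at (490,240) between the near finger at (555,150) and the far one at (450,160). The spare, at (680,240), is well clear. Now I'll descend.

Emit:
play_rows(offset=[[0, 0.002, -0.01], [0, 0.002, -0.02], [0, 0.002, -0.03], [0, 0.002, -0.04], [0, 0.002, -0.05], [0, 0.002, -0.056], [0, 0.002, -0.056], [0, 0.002, -0.056], [0, 0.002, -0.056], [0, 0.002, -0.056]], dr=[[0, 0, 0], [0, 0, 0], [0, 0, 0], [0, 0, 0], [0, 0, 0], [0, 0, 0], [0, 0, 0], [0, 0, 0], [0, 0, 0], [0, 0, 0]], gripper=[0, 0, 0, 0, 0, 0, 0, 0, 0, 0])

```text
time_s: 11.35
eef_pos: [0.5188, -0.2898, 0.0607]
tcp_rot: [0.155, 0.988, 0.003, -0.005]
force: [-0.8, -1.2, -0.8]
width: 0.043
```

```bash
python3 st.py
```

```text
{'time_s': 11.35, 'eef_pos': [0.519, -0.29, 0.061], 'force': [-0.774, -1.17, -0.787], 'wrist_torque': [-0.054, 0.004, 0.0], 'width': 0.043, 'joints': [-0.628, 0.394, 1.796, 0.001, 0.962, -1.888]}
yaw 2.83 z [-0.008  0.007 -1.   ]
```

Emit:
play_rows(offset=[[0, 0, 0], [0, 0, 0], [0, 0, 0], [0, 0, 0], [0, 0, 0], [0, 0, 0], [0, 0, 0], [0, 0, 0], [0, 0, 0], [0, 0, 0]], dr=[[0, 0, 0], [0, 0, 0], [0, 0, 0], [0, 0, 0], [0, 0, 0], [0, 0, 0], [0, 0, 0], [0, 0, 0], [0, 0, 0], [0, 0, 0]], gripper=[-0.3, -0.5, -0.7, -0.9, -1, -1, -1, -1, -1, -1], grip_force=60)

```text
time_s: 12.35
eef_pos: [0.5188, -0.2903, 0.0609]
tcp_rot: [0.155, 0.988, 0.002, -0.004]
force: [-2.8, -4.5, 0.5]
width: 0.007
```

```bash
python3 st.py
```

```text
{'time_s': 12.35, 'eef_pos': [0.519, -0.29, 0.061], 'force': [-2.8, -4.469, 0.5], 'wrist_torque': [-0.688, 0.34, 0.216], 'width': 0.007, 'joints': [-0.628, 0.394, 1.796, 0.0, 0.962, -1.888]}
yaw 2.831 z [-0.008  0.006 -1.   ]
```

Emit:
play_rows(offset=[[0, 0, 0.01], [0, 0, 0.02], [0, 0, 0.035], [0, 0, 0.05], [0, 0, 0.065], [0, 0, 0.085], [0, 0, 0.105], [0, 0, 0.125], [0, 0, 0.145], [0, 0, 0.16]], dr=[[0, 0, 0], [0, 0, 0], [0, 0, 0], [0, 0, 0], [0, 0, 0], [0, 0, 0], [0, 0, 0], [0, 0, 0], [0, 0, 0], [0, 0, 0]], gripper=[-1, -1, -1, -1, -1, -1, -1, -1, -1, -1])

```text
time_s: 13.35
eef_pos: [0.5196, -0.2901, 0.2239]
tcp_rot: [0.155, 0.988, 0.002, -0.003]
force: [-0.2, -0.7, -1.6]
width: 0.0068
```

```bash
python3 st.py; python3 - <<'E'
from h import *
f=snap('scene','4')
cv2.imwrite('pics/c4.png',cv2.resize(f['pixels'][140:340,120:360],(720,600))[:,:,::-1])
E
```

```text
{'time_s': 13.35, 'eef_pos': [0.52, -0.29, 0.224], 'force': [-0.233, -0.65, -1.592], 'wrist_torque': [0.001, 0.006, -0.006], 'width': 0.007, 'joints': [-0.628, 0.187, 1.711, 0.001, 1.251, -1.888]}
yaw 2.831 z [-0.005  0.005 -1.   ]
```

View pics/c4.png

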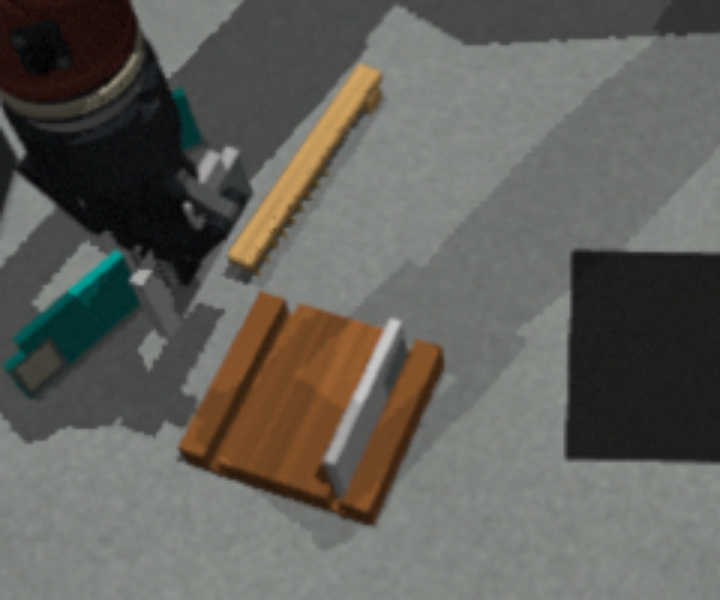

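The plate is out and held by its plain end. In the crop the grip is at (155,290) to (215,170), and the spare still stands in its slot at (365,410). I'll carry it over the pad and yaw it, so the tilt then needs only wrist pitch with the label facing the robot and up.

Emit:
play_rows(offset=[[-0.004, 0.028, 0], [-0.009, 0.056, 0], [-0.014, 0.084, 0], [-0.018, 0.112, 0], [-0.023, 0.14, 0], [-0.028, 0.168, 0], [-0.032, 0.196, 0], [-0.037, 0.224, 0], [-0.041, 0.252, 0], [-0.046, 0.28, 0]], dr=[[0, 0, -0.126], [0, 0, -0.252], [0, 0, -0.378], [0, 0, -0.504], [0, 0, -0.63], [0, 0, -0.756], [0, 0, -0.882], [0, 0, -1.008], [0, 0, -1.134], [0, 0, -1.26]], gripper=[-1, -1, -1, -1, -1, -1, -1, -1, -1, -1])

```text
time_s: 14.4
eef_pos: [0.4741, -0.0097, 0.2265]
tcp_rot: [0.709, 0.705, 0.002, -0.001]
force: [1.1, 0.2, -1.2]
width: 0.0073
```

```bash
python3 st.py
```

```text
{'time_s': 14.4, 'eef_pos': [0.474, -0.01, 0.226], 'force': [1.101, 0.227, -1.226], 'wrist_torque': [-0.008, -0.011, 0.022], 'width': 0.007, 'joints': [-0.171, -0.084, 1.989, 0.004, 1.235, -0.166]}
yaw 1.565 z [ 0.001  0.003 -1.   ]
```

Emit:
play_rows(offset=[[0, 0, 0], [0, 0, -0.004], [0, 0, -0.01], [0, 0, -0.016], [0, 0, -0.022], [0, 0, -0.03], [0, 0, -0.038], [0, 0, -0.046], [0, 0, -0.052], [0, 0, -0.056]], dr=[[0, 0.08, 0], [0, 0.16, 0], [0, 0.24, 0], [0, 0.32, 0], [0, 0.4, 0], [0, 0.48, 0], [0, 0.56, 0], [0, 0.64, 0], [0, 0.73, 0], [0, 0.82, 0]], gripper=[-1, -1, -1, -1, -1, -1, -1, -1, -1, -1])

```text
time_s: 15.4
eef_pos: [0.4744, -0.0095, 0.1701]
tcp_rot: [0.651, 0.646, -0.282, -0.283]
force: [-0.2, 0.2, -1.2]
width: 0.007
```

Emit:
play_rows(offset=[[0, 0, 0], [0, 0, 0], [0, 0, 0], [0, 0, 0], [0, 0, 0], [0, 0, 0], [0, 0, 0], [0, 0, 0], [0, 0, 0], [0, 0, 0]], dr=[[0, 0, 0], [0, 0, 0], [0, 0, 0], [0, 0, 0], [0, 0, 0], [0, 0, 0], [0, 0, 0], [0, 0, 0], [0, 0, 0], [0, 0, 0]], gripper=[-1, -1, -1, -1, -1, -1, -1, -1, -1, -1])

```text
time_s: 16.4
eef_pos: [0.4744, -0.0095, 0.17]
tcp_rot: [0.651, 0.646, -0.282, -0.283]
force: [0.1, 0.5, -0.8]
width: 0.007
```

```bash
python3 st.py; python3 - <<'E'
from h import *
f=snap('scene','5');g=snap('top','5')
cv2.imwrite('pics/c5.png',np.vstack([np.hstack([cv2.resize(g['pixels'],(400,300)),cv2.resize(f['pixels'],(400,300))]),np.hstack([cv2.resize(g['pixels'][160:280,210:370],(400,300)),cv2.resize(f['pixels'][180:300,270:430],(400,300))])])[:,:,::-1])
E
```

```text
{'time_s': 16.4, 'eef_pos': [0.474, -0.01, 0.17], 'force': [0.064, 0.454, -0.824], 'wrist_torque': [-0.031, -0.493, -0.038], 'width': 0.007, 'joints': [-0.119, 0.51, 1.581, -0.087, 1.867, -0.101]}
yaw 1.565 z [-0.732  0.003 -0.681]
```

View pics/c5.png

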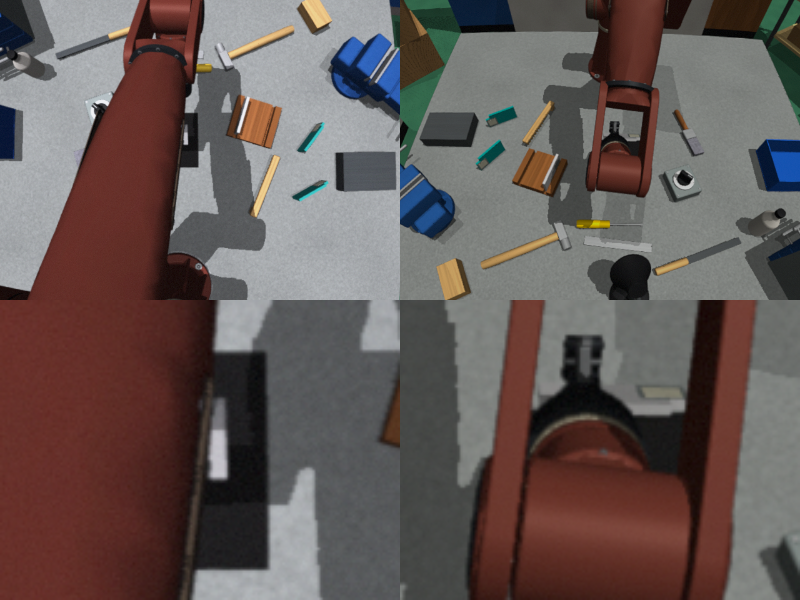

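The label patch is at crop (660,393) in the scene view, so the label face looks up toward the robot with the plate over the pad. The rack and spare look unchanged. I'll make a last numeric check of plate position, spare and knob.

```bash
python3 - <<'E'
from h import *
from scipy.spatial.transform import Rotation as R
s=telemetry.observe();T=R.from_quat(s['tcp_rot']).as_matrix();p=np.array(s['eef_pos'])
c=p+T@[.028,0,.023];n=-T[:,1];L=c+T@[.0365,-.004,0]
print('centre',c.round(3),'dist pad',np.hypot(c[0]-.456,c[1]-.018).round(3),'angle',np.arccos(n[2]).round(3),'qd',np.abs(s['qd']).max())
f=load('scene','5');print('label pred px',proj(f,L),'seen ~ (374,217)')
for t in('0','5'):
    g=load('scene',t);m=(g['pixels'][225:320,225:270].astype(int).min(2)>165).astype(np.uint8)
    k=max(cv2.findContours(m,0,2)[0],key=cv2.contourArea);r=cv2.minAreaRect(k+np.array([225,225]));print('spare top',onz(g,[r[0]],.068).round(4))
a=[cv2.resize(load('scene',t)['pixels'][250:330,412:492],(400,400),interpolation=cv2.INTER_CUBIC) for t in('2','5')]
cv2.imwrite('pics/c6.png',np.hstack(a)[:,:,::-1])
E
```

```text
centre [0.458 0.019 0.154] dist pad 0.002 angle 0.75 qd 0.0023593333249208007
label pred px [[375.46790847 217.91583997]] seen ~ (374,217)
spare top [[ 0.5229 -0.2     0.068 ]]
spare top [[ 0.5235 -0.1999  0.068 ]]
```

View pics/c6.png

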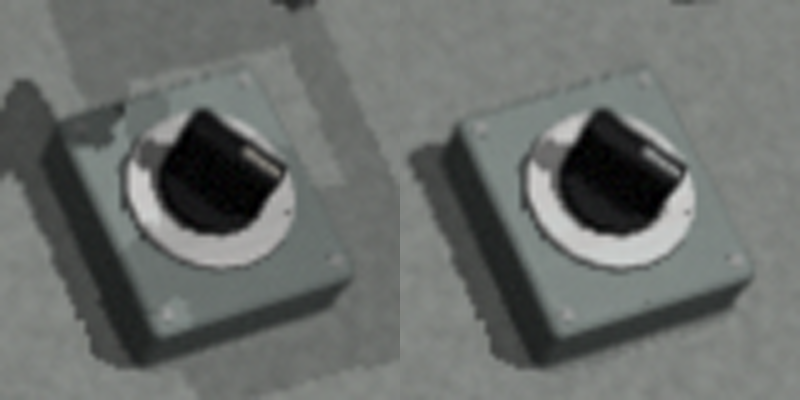

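The knob stands at the same angle after both stop presses, with the white line ending at crop (285,175) and (685,175). All checks agree, so I'm handing in.

```bash
python3 -c "
from cell import finish_job
print(finish_job())"
```

```text
the job is handed in; nothing more can be done
None
```

The dimmer is at its clockwise stop, and the notched plate is held tipped, label up, over the middle of the pad. I handed the job in at about 16.5 s of the 48 s allowed; no verdict was reported.

**Dimmer:** I turned the knob clockwise about 0.7 rad until it blocked, then regripped it and pressed once more. The torque rose to 1.7 N m at the same knob angle, and the last picture shows the knob unmoved since then. On the first turn I overshot the stop: the jaws slipped on the bar and the wrist torque briefly read 8.7 N m. I never had a direct reading of the dimmer angle, so "at the stop" rests on the torque and the pictures.

**Plate:** I gripped the notched plate on its plain half, about 28 mm past the middle, and lifted it clear of the rack.

Last checks before hand-in:

| Check | Result | Needed |
|---|---|---|
| Plate centre to pad centre, horizontally | about 2 mm | under 60 mm |
| Plate centre height above the table | 154 mm | 100–220 mm |
| Label normal from vertical | 0.75 rad | under 0.96 rad |
| Arm motion | practically still (joints under 0.003 rad/s) | plate under 30 mm/s |
| Spare plate shift | under 1 mm | under 15 mm |

The plate's position is worked out from the arm's pose and the grip point. The label appeared within about 2 pixels of where that predicts. No final check failed or disagreed.

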